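Close an alternator end frame on the sloping assembly stand

TASK

Swing the sloping stand's keeper arm clear, lay the alternator end frame flat on the slope, studs up, with both its foot lugs down against the ledge and between the ledge's ends, let go of it, and swing the keeper right back over the frame's ear so that the frame is held. Then turn the black end cover until its three holes line up with the three studs and slide it on until it sits flush all round. Leave the other parts on the bench where they lie, and leave everything at rest.

Things in the scene. Friction and masses are not known exactly. Their poses are not given: they have to be found in the camera images.
- work_plate: Sloping steel work plate of the fixed, blue-based assembly stand: 190 mm wide (y), 200 mm long (x -95 to +105 mm), tilted 22 degrees, low edge towards the robot. Origin: on its top face, midway across. +x up the slope, +y along the ledge, +z square out of the plate. A frame laid home has its axis at x = -5 mm, y near 0, and the plate's yaw. Parts do not slide down it by themselves.
- ledge (a point): Middle of the inner face of the ledge along the plate's low edge, at the plate's face (x = -80 mm on the plate); axes as the plate's. The ledge is 14 mm high and 10 mm thick. Its two ends, as high, reach 30 mm up the slope and stand 110 mm apart inside (y = -55 and +55 mm); the frame's two feet go between them.
- keeper (a joint): Keeper: flat steel arm (16 x 6 mm, reaching 60 mm) turning on a post in the plate's upper corner about the plate's z, its underside 16.5 mm above the plate. 0: against its stop, arm along the plate's -y, over the place of the frame's ear; grows as it swings uphill (counter-clockwise seen onto the plate) to 1.75 rad; clear of the frame from 0.8 rad. Turns with 2 N at the knob, stays where left.
- keeper_knob (a point): Centre of the keeper's upright black knob: 16 mm diameter, 32 mm tall, standing on the arm square to the plate, 42 mm from the pivot; this point is 38.5 mm above the plate's face, 16 mm above the arm's top. Turns with the arm, which points along its -y; +z out of the plate.
- keeper_pivot (a point): Point on the axis the keeper turns about, level with the knob's centre: at x = 68, y = 50, z = 38.5 mm on the plate. The pivot's hardware ends 8 mm below this point.
- end_frame_center (a point): Alternator end frame: bare aluminium casting, 0.6 kg, a flat-bottomed disc 120 mm across, 24 mm thick, with a central boss 32 mm in diameter (to grip) from 24 to 56 mm above the underside, and three studs round it. This point: on the axis, 28 mm above the underside. +z along the boss and studs, +x to the single ear, -x to the two feet. It starts lying flat, studs up.
- end_frame_stud (a point): Tip of the frame's stud on its -x side, 50 mm above the underside; axes as the frame's. Three alike: steel, 6 mm thick, pointed, 46 mm from the axis at 60, 180 and 300 degrees from +x towards +y. Each stands on an 11 mm pad whose top is 34 mm above the underside (16 mm below the tip). Fingers on the boss must pass between the studs.
- end_frame_ear (a point): Middle of the top of the frame's ear, 14 mm above the underside, 75 mm from the axis; axes as the frame's. The ear is 22 mm wide and 14 mm thick and ends at x = +86 mm. Opposite it two round-ended foot lugs, 20 mm wide and 24 mm thick, at y = -35 and +35 mm, reach to x = -75 mm.
- end_cover_center (a point): End cover: black plastic disc, 116 mm across, 4 mm thick, 0.15 kg, with a skirt turned 8 mm down at the rim and a round central dome, 48 mm in diameter, 34 mm tall from the disc's underside (to grip), hollow to clear the boss. It starts dome up. This point: on the axis, 21 mm above the skirt's edge, 13 mm above the disc's underside; fully on, 19 mm beyond the frame's point. +z out of the dome.
- end_cover_hole (a point): Centre of the cover's stud hole on its -x side, at the disc's underside; axes as the cover's. Three alike, 9 mm wide, each in a 15 mm steel bush, 46 mm from the axis, at 60, 180 and 300 degrees from +x towards +y, so every third of a turn fits. The nine 11 mm vents nearer the dome take no stud. Fully on, the disc's underside rests on the three stud pads.
- stator_center (a point): Bystander: a stator ring 116 mm across, dark steel with copper windings, 34 mm tall; centre.
- pulley: Bystander: a grooved steel pulley 62 mm across, 36 mm tall; origin centre of its underside.
- relay: Bystander: a black relay, 28 mm cube with blades up; origin centre of its underside.
- brush_holder: Bystander: a small black brush holder, 75 x 26 x 16 mm; origin under its middle.
- screwdriver: Bystander: a screwdriver 190 mm long, lying.
- wrench: Bystander: a steel wrench 170 mm long, lying.
- ignition_coil: Bystander: a black ignition coil 85 x 36 x 30 mm with end fittings; origin under its middle.
Mind the look-alikes: they are no part of the job. Leave any green or pink look-alike of the part that bears end_frame_center alone.

How it is judged:
On the way, in this order (a step that is already met when the one before it is completed fails the run):
1. the keeper is swung clear of the frame's place (value of joint keeper above 0.65 rad), for 0.2 s.
2. the frame lies flat on the slope with both foot lugs against the ledge, let go and still (x of end_frame_center in the frame of work_plate between -0.009 and -0.0015 m and y of end_frame_center in the frame of work_plate between -0.014 and 0.014 m and z of end_frame_center in the frame of work_plate between 0.025 and 0.031 m and angle between the z axis of end_frame_center and the z axis of work_plate, either way round below 0.06 rad and angle between the x axis of end_frame_center and the x axis of work_plate, either way round below 0.1 rad and angle between end_frame_center's own z axis and vertical below 0.8 rad and contact force between the fingers and end_frame below 0.2 N and linear speed of end_frame below 0.02 m/s), for 0.3 s.
3. the keeper is back over the ear with the frame still home (x of end_frame_center in the frame of work_plate between -0.009 and -0.0015 m and y of end_frame_center in the frame of work_plate between -0.014 and 0.014 m and z of end_frame_center in the frame of work_plate between 0.025 and 0.031 m and angle between the z axis of end_frame_center and the z axis of work_plate, either way round below 0.06 rad and angle between the x axis of end_frame_center and the x axis of work_plate, either way round below 0.1 rad and angle between end_frame_center's own z axis and vertical below 0.8 rad and value of joint keeper below 0.15 rad), for 0.2 s.
4. the cover is flush on the studs (all of step 3 and x of end_cover_center in the frame of end_frame_center between -0.005 and 0.005 m and y of end_cover_center in the frame of end_frame_center between -0.005 and 0.005 m and z of end_cover_center in the frame of end_frame_center between 0.016 and 0.0215 m and angle between the z axis of end_cover_center and the z axis of end_frame_center, either way round below 0.05 rad and angle between end_cover_center's own z axis and vertical below 0.8 rad), for 0.2 s.
At the end, for the whole second after the job is handed in: Frame flat on the plate, studs up, lugs within 3.5 mm of the ledge, within 14 mm of the midline, yaw within 0.1 rad; keeper over the ear (below 0.15 rad); cover dome up on all three studs, within 2.5 mm of the pads, square within 0.05 rad; all at rest (all of step 4 and linear speed of each of end_frame, end_cover below 0.02 m/s); the robot touches nothing.
It fails at once if another part on the bench is shifted by more than 40 mm (distance of any of stator_center, pulley, relay, brush_holder, screwdriver, wrench, ignition_coil from where it was at the start of the episode above 0.04 m).
It also fails if it takes over 72 s, if anything falls off the work surface, if the arm or the gripper's body presses on something with over 40 N, if the wrist force passes 120 N, or if a joint passes its speed limit or range.

ROBOT

A 7-joint arm with a two-finger parallel gripper is mounted at the origin on the work surface. World frame = base frame: x ahead of the robot, y to its left, z up, the work surface at z = 0. Lengths are in m, angles in rad, forces in N, time in s.
With the tool pointing down it reaches from about 0.4 to 0.85 m from the base axis. Payload 10.4 kg.
Tool frame: the origin (TCP) lies on the centre line of the jaws, within the pads' length; the fingertips stand 14 mm ahead of it and the grasp point (between the pads) lies 5 mm behind it (manip.tip_reach is the distance from the TCP to the fingertips, in m); z points along the fingers, y is the line along which they close (so a half turn about z gives the same grasp; the last joint's range is limited). The gripper opens to 85 mm and grips with 20 to 120 N. Pads are 22 mm wide; open, the fingers measure 114 mm over their backs; the gripper's body (76 mm by 85 mm) begins 54 mm behind the grasp point. The pads swing forward as they close: fully open they stand 13 mm farther back than shut.
Start: joints at [1.286, 0.332, -0.065, 1.46, 0.022, 1.35, -0.088], TCP at [0.162, -0.604, 0.245] pointing down, gripper open.
Joint ranges: [-2.6, 2.6], [-0.5, 2.12], [-1.47, 1.34], [0.16, 2.42], [-1.27, 4.41], [0.06, 2.06], [-2.6, 2.6]. Speed limits (rad/s): [2.22, 2.22, 2.79, 2.79, 3.14, 3.14, 3.14].

INTERFACE

Orientations are given as a unit quaternion [x, y, z, w].
In Python, from workcell import manip gives the robot as it stands.
- The arm moves only by the shell command python3 -m pendant 'ROWS' [FORCE]. ROWS is JSON, a list of rows, each a list of 7 numbers: the shift along the tool's x, y, z in units of 50 mm (1.0 is 50 mm), then the turn, a rotation vector about the tool's x, y, z in units of 8 degrees (1.0 is 8 degrees), then the opening, from -1 (shut) to 1 (fully open), so that 0 is half open. In form: [[dx, dy, dz, ax, ay, az, jaw], ...]. A call has exactly 10 rows; each row is the pose to reach, as a shift and turn from the pose commanded when the call began, along the tool's axes at that moment; what a row does not reach only later rows make up. A row lasts 1/8 s, in which the tool goes at most 62.5 mm and 10.7 degrees, less where a joint would pass 70% of its speed; a pose out of reach is approached as far as the arm can. A call with a gripper value outside its range is refused whole. The fingers move at their own pace and stop on an object; FORCE is the grip in N (left out, the last holds). Time passes only in rows, so rows that repeat a pose let the fingers close, or fill a call up. It gives the time, the measured TCP pose, the force, the opening and the grip force at its end, in the units of the state.
- manip.get_obs(): the state, without advancing time (a new reading comes with each control period).
- manip.camera(name): name is "side" or "top"; returns (picture, depth): 400x640x3 uint8, red, green, blue; 400x640 float32, m along the optical axis (not along the pixel's ray), 0 where there is no reading.
- manip.get_calibration(name): a dict with "fx", "fy", "cx", "cy" (pixels), "D" ([k1, k2, p1, p2, k3] as OpenCV has them; the pictures are not rectified), "xyz" and "orientation" of the camera in the world. Camera axes: x right, y up, looking along -z (the intrinsics and any distortion apply to the point x, -y, -z); pixel columns grow to the right and rows downward; lengths in m; the calibration is good to about 2 mm. A picture is of the moment at which its call begins. get_calibration takes no time and is no camera call.
- manip.hand_in(): hands the job in; it is judged then, once.
Trained networks look in the newest picture that a camera, given by its name, has taken for a name from the list of things; names that differ only in an ending like _2 or _b are one class to them, and where a whole thing is asked for, a point or a joint stands for the part that bears it (a point fixed in the world has none). Each returns a list of dicts, best first, with "p" (0 to 1); they miss things now and then, are a little off and sometimes report something else, mostly with a low value. They report only what shows in the picture. A call takes as long as a camera call. They do not tell look-alikes from the thing itself.
- manip.find_in(thing, camera): "box" ([left, top, right, bottom] in pixels, round what is visible of it).
- manip.trace(thing, camera): "pixels" (400x640 bool, what is visible of it) and "box" ([left, top, right, bottom] in pixels, round what is visible of it).
- manip.tip_of(thing, camera): "pixel" ([column, row] in pixels: a listed point, or the origin of a listed thing).
The state is a dict: "clock": time; "joint_pos": joint angles; "joint_velocities": joint speeds; "tau": joint torques, N m; "position": TCP position; "ee_rot": TCP orientation; "ft_force": force on the tool from outside, world axes, zero at the start; "torque": the same for the moment, N m; "grip_width": opening from 0.0 (shut) to 1.0 (fully open); "grasp_force": force on a finger pad.
Only numpy, scipy, OpenCV 4.12 (cv2) and the standard library are available. Lean on these libraries where they do the work, as an engineer would, in place of code of your own. Each camera call takes 0.05 s, during which the arm holds its last target. There are 200 camera calls.

## Working session

There is one attempt and no reset: what is moved stays moved. The work goes in short steps, Python scripts to look and compute and a shell command to move; the robot and the scene stay as the last step left them, time stands still between calls to the robot, and variables do not carry over. Pictures are saved under pics/ and viewed, at most 14 in all, crops included, and the job is handed in when it is done.

```bash
mkdir -p pics; ls; cat > h.py <<'E'
import numpy as np, cv2
from scipy.spatial.transform import Rotation as R
from workcell import manip
def cal(n):
    c=manip.get_calibration(n); K=np.array([[c['fx'],0,c['cx']],[0,c['fy'],c['cy']],[0,0,1.]])
    return K,np.array(c['D'],float),np.array(c['xyz'],float),R.from_quat(c['orientation'])
def ray(n,px):
    K,D,t,r=cal(n); u=cv2.undistortPoints(np.array(px,float).reshape(-1,1,2),K,D).reshape(-1,2)
    d=np.c_[u[:,0],-u[:,1],-np.ones(len(u))]
    return t,r.apply(d)     # depth 1 along the axis
def onz(n,px,z):
    t,d=ray(n,px); return t+d*((z-t[2])/d[:,2])[:,None]
def cloud(n,depth,mask):
    v,u=np.where(mask&(depth>0)); t,d=ray(n,np.c_[u,v]); return t+d*depth[v,u][:,None]
def proj(n,P):
    K,D,t,r=cal(n); p=r.inv().apply(np.atleast_2d(P)-t); p=p*[1,-1,-1]
    return cv2.projectPoints(p,np.zeros(3),np.zeros(3),K,D)[0].reshape(-1,2)
def tri(pa,pb):   # top pixel, side pixel -> point, miss distance
    (a,da),(b,db)=ray('top',[pa]),ray('side',[pb]); da=da[0];db=db[0]
    s=np.linalg.lstsq(np.c_[da,-db],b-a,rcond=None)[0]
    p,q=a+da*s[0],b+db*s[1]; return (p+q)/2,np.linalg.norm(p-q)
def tool():
    o=manip.get_obs(); return np.array(o['position']),R.from_quat(o['ee_rot'])
def rows(P,Rt):   # shift & turn units from current measured tool pose
    p,r=tool(); return np.round(r.inv().apply(np.array(P)-p)/.05,3),np.round(np.degrees((r.inv()*Rt).as_rotvec())/8,3)
E
cat > a.py <<'E'
from h import *
for n in('top','side'):
    im,d=manip.camera(n); cv2.imwrite(f'pics/{n}0.png',im[:,:,::-1]); np.save(f'{n}0.npy',d)
    print(n,manip.get_calibration(n))
    for th in ['end_frame_center','end_frame_ear','end_frame_stud','end_cover_center','end_cover_hole','keeper_knob','keeper_pivot','ledge','work_plate']:
        print(th,[(np.round(x['pixel'],1).tolist(),round(x['p'],2)) for x in manip.tip_of(th,n)][:5])
print(manip.get_obs(), manip.tip_reach)
E
python3 a.py
```

```text
pics
top {'fx': 494.95873651277384, 'fy': 494.95873651277384, 'cx': 319.5618724308248, 'cy': 202.99927531555332, 'D': array([-0.15020087,  0.        ,  0.        ,  0.        ,  0.        ]), 'xyz': array([ 0.25959059, -0.04161838,  1.48522095]), 'orientation': array([ 0.0537599 , -0.05894752, -0.69887694,  0.71077851])}
end_frame_center [([410.3, 309.1], 0.83), ([194.3, 311.5], 0.81), ([321.3, 211.0], 0.68)]
end_frame_ear [([212.5, 333.9], 0.8), ([380.3, 317.1], 0.72)]
end_frame_stud [([317.4, 221.3], 0.88), ([427.6, 307.3], 0.68), ([188.3, 301.2], 0.66)]
end_cover_center []
end_cover_hole [([383.1, 199.6], 0.81)]
keeper_knob [([223.7, 191.8], 0.69), ([467.2, 182.2], 0.2)]
keeper_pivot [([205.7, 195.5], 0.62)]
ledge [([239.4, 235.2], 0.62), ([231.8, 208.8], 0.61), ([465.3, 182.8], 0.48)]
work_plate [([230.4, 208.2], 0.75)]
side {'fx': 515.4512803479477, 'fy': 515.4512803479477, 'cx': 310.98766158762044, 'cy': 195.38798708352363, 'D': array([-0.09810794,  0.        ,  0.        ,  0.        ,  0.        ]), 'xyz': array([ 0.17678442, -1.34707764,  0.98537248]), 'orientation': array([
[... 590 characters left out ...]
s': array([ 1.28641401,  0.33220692, -0.06472764,  1.46012788,  0.02163189,
        1.34988722, -0.08846848]), 'joint_velocities': array([-0.00127583, -0.00029305,  0.00011238, -0.00224207, -0.00155594,
        0.00082644,  0.00110833]), 'tau': array([ 5.30480120e-04, -6.25245810e+01,  4.92372096e-02, -3.91835082e+01,
        1.65199314e-02,  1.90603540e-03,  3.63383094e-05]), 'position': array([ 0.16177768, -0.60371183,  0.24531995]), 'ee_rot': array([9.91441506e-01, 1.30551669e-01, 2.34599719e-06, 3.34652231e-05]), 'ft_force': array([-0.00775265,  0.67578757,  0.57576547]), 'torque': array([ 0.00576054,  0.01376187, -0.00767851]), 'grasp_force': 0.0, 'grip_width': 0.9998004775102488} 0.014
```

View pics/top0.png

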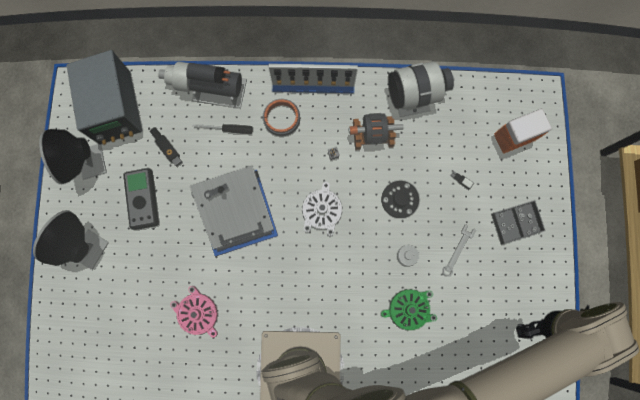

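View pics/side0.png

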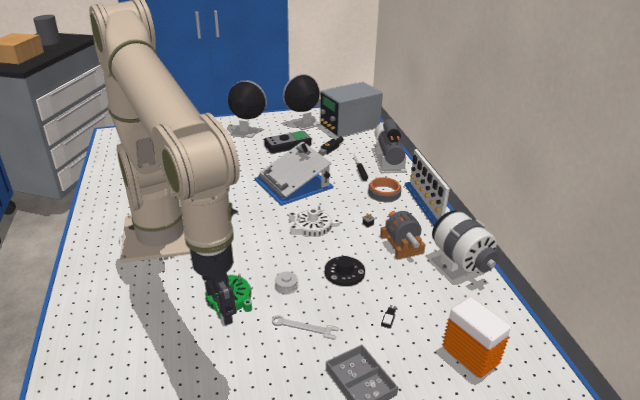

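Frame candidates in the top picture are bare grey (322,209), green (410,309) and pink (195,313); I choose the grey one. The cover is the black disc at (401,199), and the stand is at (233,209). Next: one close crop and 3D estimates.

```bash
cat > b.py <<'E'
from h import *
im=cv2.imread('pics/top0.png'); cv2.imwrite('pics/crop0.png',cv2.resize(im[155:260,185:435],None,fx=3.2,fy=3.2,interpolation=cv2.INTER_CUBIC))
d=np.load('top0.npy'); ds=np.load('side0.npy')
for n,dd in(('top',d),('side',ds)):
    t=manip.trace('work_plate',n)[0]; print(n,t['p'],t['box'])
    m=cv2.erode(t['pixels'].astype(np.uint8),np.ones((7,7)))>0
    P=cloud(n,dd,m); 
    for k in range(8):
        c=np.median(P,0) if k==0 else P.mean(0); U=np.linalg.svd(P-P.mean(0),full_matrices=False)[2]; nn=U[2]*np.sign(U[2][2]); e=(P-P.mean(0))@nn; P=P[abs(e)<max(.003,1.5*np.std(e))]
    print('n',nn,'tilt',np.degrees(np.arccos(nn[2])),'yaw',np.degrees(np.arctan2(-nn[1],-nn[0])),'cent',P.mean(0),len(P),e.std())
for th in('end_frame_center','end_cover_center'):
  for n,dd in(('top',d),('side',ds)):
    for t in manip.trace(th,n):
        P=cloud(n,dd,t['pixels']); print(th,n,round(t['p'],2),np.round(t['box']),np.round(np.median(P,0),3),np.round(P[:,:2].min(0),3),np.round(P[:,:2].max(0),3))
for nm,a,b in[('frame',[321.3,211],[316.1,219.8]),('knob',[223.7,191.8],[308,146.3]),('pivot',[205.7,195.5],[298.3,142.1]),('ledge',[239.4,235.2],[274.7,182.7]),('plate',[230.4,208.2],[295.4,168.1])]:
    print(nm,tri(a,b))
E
python3 b.py
```

```text
top 0.85 [187.7, 165.6, 272.7, 249.7]
n [-0.3564814  -0.1212316   0.92640375] tilt 22.119010612746713 yaw 18.78205631255519 cent [0.47298512 0.20418086 0.06753679] 2185 0.0016247967792987097
side 0.88 [261.3, 143.3, 330.4, 197.3]
n [-0.35875129 -0.1136387   0.92649002] tilt 22.10587957071341 yaw 17.57621241850401 cent [0.47106259 0.19400605 0.06674716] 795 0.0016289986309223578
end_frame_center top 0.94 [303. 185. 342. 241.] [ 0.472 -0.058  0.024] [ 0.4   -0.117] [0.564 0.002]
end_frame_center top 0.7 [381. 291. 438. 332.] [ 0.184 -0.318  0.024] [ 0.123 -0.399] [ 0.243 -0.234]
end_frame_center top 0.65 [173. 283. 216. 337.] [0.163 0.305 0.023] [0.095 0.245] [0.243 0.387]
end_frame_center top 0.65 [330. 147. 341. 159.] [ 0.647 -0.089  0.024] [ 0.633 -0.107] [ 0.666 -0.074]
end_frame_center side 0.94 [290. 208. 342. 238.] [ 0.469 -0.073  0.024] [ 0.398 -0.122] [0.561 0.044]
end_frame_center side 0.94 [207. 277. 254. 311.] [ 0.215 -0.341  0.025] [ 0.126 -0.397] [ 0.246 -0.266]
end_cover_center top 0.7 [382. 181. 421. 216.] [ 0.511 -0.292  0.012] [ 0.457 -0.348] [ 0.571 -0.239]
end_cover_center side 0.65 [322. 254. 364. 289.] [ 0.507 -0.31   0.012] [ 0.456 -0.356] [ 0.578 -0.225]
frame (array([ 0.48014167, -0.05723234,  0.0201542 ]), np.float64(0.01762964225303185))
knob (array([0.51325622, 0.2159754 , 0.13815848]), np.float64(0.019823995627745283))
pivot (array([0.49622878, 0.26841192, 0.13134625]), np.float64(0.006059553367204184))
ledge (array([0.3950166 , 0.18577831, 0.02430203]), np.float64(0.002416245798142892))
plate (array([0.47251108, 0.20964431, 0.06000964]), np.float64(0.006861820473069954))
```

View pics/crop0.png

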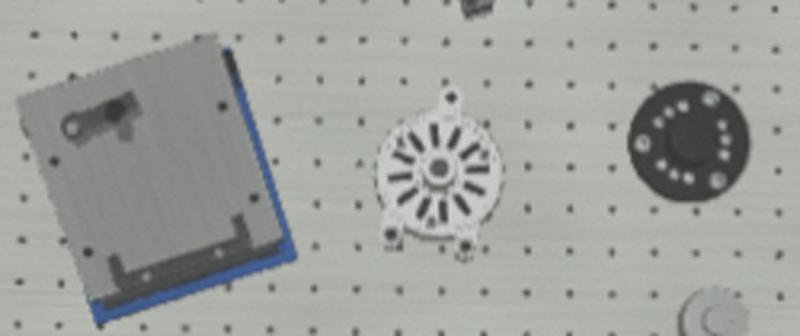

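The close crop (scale 3.2, offset 185,155) shows the bare-aluminium frame with its boss at crop (440,168), ear at (451,97) and feet at (391,235)/(465,243). The cover's bushes are at (642,143), (711,98) and (718,180). The keeper's pivot is at (70,127), and its knob, at (115,112), shows it at 0. Next I fit poses from these.

```bash
cat > c.py <<'E'
from h import *
from scipy.optimize import least_squares
def fit(model,pix,p0,plate=False,n='top'):
    model=np.array(model,float)/1000
    def T(p): return (R.from_euler('ZY',[p[3],np.radians(-22)]) if plate else R.from_euler('Z',p[3])),p[:3]
    def f(q):
        p=q if plate else np.r_[q[:2],0,q[2]]
        r,t=T(p); e=(proj(n,r.apply(model)+t)-pix).ravel()
        if plate: # depth plane
            c=np.array([.47298,.20418,.06754]); e=np.r_[e,(r.inv().apply(c-t)[2])*1000]
        return e
    s=least_squares(f,p0,loss='soft_l1'); print(np.round(s.x,4),'res',np.round(s.fun,1)); return s.x
cp=lambda a:np.array(a)/3.2+[185-.34,155-.34]
print('plate');fit([[105,95,0],[105,-95,0],[68,50,30],[68,8,54.5],[-50,60,14],[-50,-60,14]],cp([[17,100],[217,36],[70,127],[115,107],[112,260],[238,218]]),[.47,.2,.07,.32],True)
print('frame');fit([[0,0,56],[75,0,14],[-65,35,24],[-65,-35,24]],cp([[440,168],[451,97],[391,233],[465,243]]),[.47,-.06,0.])
print('cover');fit([[-46,0,12],[23,39.8,12],[23,-39.8,12]],cp([[718,180],[642,143],[711,98]]),[.51,-.3,-2.])
E
python3 c.py
```

```text
plate
[0.4638 0.2016 0.0637 0.3341] res [-0.3  0.2  0.2 -0.1  1.3  1.   0.8  4.2 -0.9 -2.7 -1.1 -2.3 -0.1]
frame
[ 0.4792 -0.0576 -0.1413] res [-0.2 -0.6  0.1 -0.5 -0.1  0.3  0.1  0.9]
cover
[ 0.515  -0.2957  0.5974] res [-0.   0.1  0.1 -0.  -0.1 -0.1]
```

```bash
cat > d.py <<'E'
from h import *
import sys
p=[float(a) for a in sys.argv[1:5]]; kj=float(sys.argv[5]); r=R.from_euler('ZY',[p[3],np.radians(-22)]); t=np.array(p[:3])
S=[([[105,95,0],[105,-95,0],[-95,-95,0],[-95,95,0]],(0,0,255)),([[-80,-55,14],[-80,55,14],[-50,55,14],[-50,-55,14]],(0,255,0)),([[-80,-55,0],[-80,55,0],[-50,55,0],[-50,-55,0]],(255,0,0))]
k=R.from_euler('Z',kj)
def kp(v): return k.apply(np.array(v,float))+[68,50,0]
S.append(([kp([0,0,30]),kp([0,-42,22]),kp([0,-42,54.5])],(255,0,255)))
out=[]
for n,(x0,y0,x1,y1) in(('top',(185,160,285,260)),('side',(250,135,340,205))):
    f=400/(y1-y0) if n=='top' else 400/(x1-x0)
    im=cv2.resize(cv2.imread(f'pics/{n}0.png')[y0:y1,x0:x1],None,fx=f,fy=f,interpolation=cv2.INTER_CUBIC)
    for pts,c in S:
        q=(proj(n,r.apply(np.array(pts)/1000.)+t)-[x0,y0]+.5)*f
        cv2.polylines(im,[q.astype(int)],c!=(255,0,255),c,1)
    out.append(cv2.copyMakeBorder(im,0,400-im.shape[0],0,0,cv2.BORDER_CONSTANT))
cv2.imwrite(sys.argv[6],np.hstack(out))
E
python3 d.py .4638 .2016 .0637 .334 0 pics/ov1.png
```

```text
(no output)
```

View pics/ov1.png

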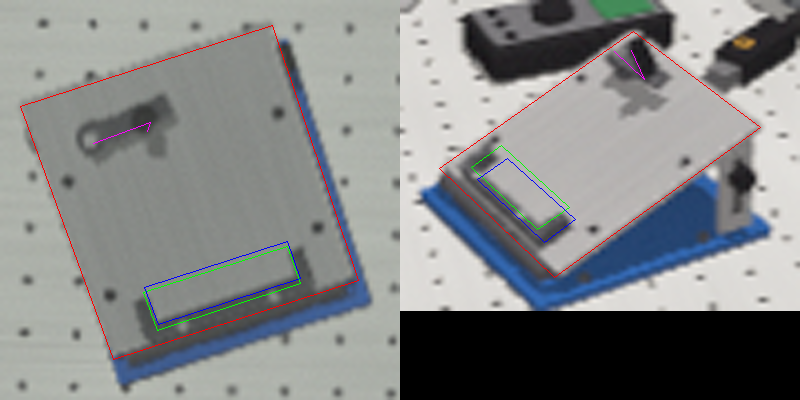

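The overlay (red plate, green/blue ledge) matches the plate outline and ledge in both views. The knob, at about (147,110) in the left crop, sits slightly uphill of the angle-0 prediction. Now working out the move targets.

```bash
cat >> h.py <<'E'
PT=np.array([.4638,.2016,.0637]); PR=R.from_euler('ZY',[.334,np.radians(-22)])
def onplate(n,px,h): # plate coords (mm) of pixel at height h mm
    t,d=ray(n,[px]); a=PR.inv().apply(t-PT); b=PR.inv().apply(d[0]); return (a+b*(h/1000-a[2])/b[2])*1000
down=lambda yaw:R.from_euler('ZX',[yaw,np.pi])
def plt(x,y,z,a): return PT+PR.apply(np.array([x,y,z])/1000.), PR*R.from_euler('ZX',[a,np.pi])  # tool x at angle a from plate x
E
python3 - <<'E'
from h import *
for n,px in(('top',[223.7,191.8]),('side',[308,146.3])): print(n,onplate(n,px,38.5))
print('knobtop',onplate('top',[221.3,186.5],54.5)); print('piv',onplate('top',[207.1,194],30.5),onplate('top',[205.7,195.5],38.5))
print(rows([.5,-.2,.3],down(1.08)))
E
```

```text
top [64.88252408  3.3978729  38.5       ]
side [88.1798897   4.55961157 38.5       ]
knobtop [83.5509208   2.90814685 54.5       ]
piv [72.24320826 50.71745572 30.5       ] [70.61852339 54.62205483 38.5       ]
(array([ 8.624, -6.048, -1.094]), array([ 1.00e-03,  0.00e+00, -5.86e+00]))
```

```bash
python3 -m pendant '[[5.4,-7.5,-1.1,0,0,-5.86,1],[5.4,-7.5,-1.1,0,0,-5.86,1],[5.4,-7.5,-1.1,0,0,-5.86,1],[5.4,-7.5,-1.1,0,0,-5.86,1],[5.4,-7.5,-1.1,0,0,-5.86,1],[5.4,-7.5,-1.1,0,0,-5.86,1],[5.4,-7.5,-1.1,0,0,-5.86,1],[5.4,-7.5,-1.1,0,0,-5.86,1],[5.4,-7.5,-1.1,0,0,-5.86,1],[5.4,-7.5,-1.1,0,0,-5.86,1]]'; python3 -c "
from h import *
print(manip.get_obs()['joint_pos']); print(rows(*plt(73,8,110,np.pi/2)))"
```

```text
clock: 2.55
position: [0.3252, -0.1723, 0.3003]
ee_rot: [0.858, 0.514, -0.0, 0.0]
ft_force: [-0.1, -1.0, -0.4]
grip_width: 0.999
grasp_force: 0.0
[ 1.00265564 -0.27614704 -0.51319568  1.94411106 -0.13514713  1.44055585
  0.03187451]
(array([ 8.4  , -0.844,  2.142]), array([-2.591,  1.137, -5.838]))
```

```bash
python3 -m pendant '[[8.44,-0.84,2.1,-2.59,1.14,-5.84,0.4],[8.44,-0.84,2.1,-2.59,1.14,-5.84,0.4],[8.44,-0.84,2.1,-2.59,1.14,-5.84,0.4],[8.44,-0.84,2.1,-2.59,1.14,-5.84,0.4],[8.44,-0.84,2.1,-2.59,1.14,-5.84,0.4],[8.44,-0.84,2.1,-2.59,1.14,-5.84,0.4],[8.44,-0.84,2.1,-2.59,1.14,-5.84,0.4],[8.44,-0.84,2.1,-2.59,1.14,-5.84,0.4],[8.44,-0.84,2.1,-2.59,1.14,-5.84,0.4],[8.44,-0.84,2.1,-2.59,1.14,-5.84,0.4]]'; cat > v.py <<'E'
from h import *
import sys
tag=sys.argv[1]; box=eval(sys.argv[2]); o=[]
for n in('top','side'):
    im,d=manip.camera(n); cv2.imwrite(f'pics/{n}{tag}.png',im[:,:,::-1]); np.save(f'{n}{tag}.npy',d)
    x,y,w=box[n]; h=w; c=im[y:y+h,x:x+w,::-1]; o.append(cv2.resize(c,(400,400),interpolation=cv2.INTER_CUBIC))
cv2.imwrite(f'pics/v{tag}.png',np.hstack(o))
E
python3 v.py 1 "{'top':(180,150,110),'side':(245,90,110)}"
python3 -c "
from h import *
p,r=tool(); print(PR.inv().apply(p-PT)*1000, manip.get_obs()['joint_pos']); print(rows(*plt(76,8,110,np.pi/2)));print(rows(*plt(76,8,42,np.pi/2)))"
```

```text
clock: 3.8
position: [0.4877, 0.2184, 0.195]
ee_rot: [0.57, 0.799, 0.155, 0.11]
ft_force: [-0.6, -0.8, -0.9]
grip_width: 0.701
grasp_force: 0.0
[ 75.34291718   8.48193408 111.39734934] [ 0.80555588 -0.0877668  -1.27929642  2.03314594 -0.03707749  0.75409145
 -0.13346904]
(array([-0.01 ,  0.013,  0.028]), array([-0.001,  0.006, -0.004]))
(array([-0.008,  0.013,  1.388]), array([-0.001,  0.006, -0.004]))
```

View pics/v1.png

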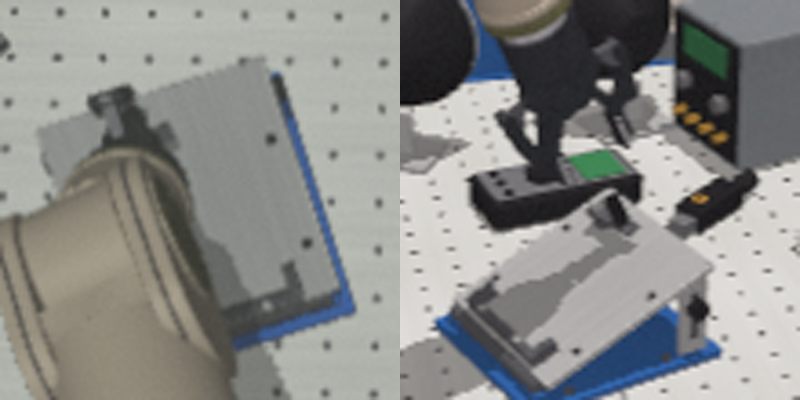

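The gripper is open above the knob, which shows at (615,208) in the right panel, with the finger pair straddling it along the slope. Descending and caging.

```bash
python3 -m pendant '[[0,0,0.5,0,0,0,0.4],[0,0,1.0,0,0,0,0.4],[0,0,1.38,0,0,0,0.4],[0,0,1.38,0,0,0,0.4],[0,0,1.38,0,0,0,-0.3],[0,0,1.38,0,0,0,-0.6],[0,0,1.38,0,0,0,-0.8],[0,0,1.38,0,0,0,-0.8],[0,0,1.38,0,0,0,-0.8],[0,0,1.38,0,0,0,-0.8]]' 20; python3 -c "
from h import *
p,r=tool(); print(PR.inv().apply(p-PT)*1000, manip.get_obs()['joint_pos'])
for th in (.3,.6,.9,1.15):
  print(th,rows(*plt(68+42*np.sin(th)+2,50-42*np.cos(th),42,np.pi/2+th)))"
```

```text
clock: 5.15
position: [0.5122, 0.2285, 0.1321]
ee_rot: [0.569, 0.8, 0.156, 0.111]
ft_force: [-4.1, -4.3, 8.1]
grip_width: 0.18
grasp_force: 20.8
[76.20730751  9.58850506 43.00698153] [ 0.6244553   0.24446623 -1.24715039  2.04577493  0.5132984   0.69368139
 -0.58041014]
0.3 (array([0.006, 0.124, 0.02 ]), array([ 0.006,  0.005, -2.143]))
0.6 (array([0.115, 0.35 , 0.02 ]), array([ 0.005,  0.005, -4.292]))
0.9 (array([0.286, 0.534, 0.02 ]), array([ 4.00e-03,  6.00e-03, -6.44e+00]))
1.15 (array([0.465, 0.643, 0.02 ]), array([ 4.000e-03,  7.000e-03, -8.231e+00]))
```

```bash
python3 -m pendant '[[0,0.05,0,0,0,-1.0,-0.52],[0,0.12,0,0,0,-2.1,-0.52],[0.05,0.24,0,0,0,-3.2,-0.52],[0.11,0.35,0,0,0,-4.3,-0.52],[0.2,0.44,0,0,0,-5.4,-0.52],[0.29,0.53,0,0,0,-6.44,-0.52],[0.38,0.59,0,0,0,-7.4,-0.52],[0.46,0.64,0,0,0,-8.2,-0.52],[0.5,0.68,0,0,0,-8.2,-0.52],[0.5,0.68,0,0,0,-8.2,-0.2]]'; python3 -c "
from h import *
p,r=tool(); print(PR.inv().apply(p-PT)*1000, manip.get_obs()['joint_pos'])"
```

```text
clock: 6.4
position: [0.5333, 0.2633, 0.1444]
ee_rot: [0.046, 0.981, 0.072, 0.177]
ft_force: [0.5, 0.3, -0.4]
grip_width: 0.399
grasp_force: 0.0
[109.83935652  35.47268765  42.65049648] [ 0.60471028  0.45065496 -1.37545719  1.952099    0.78609576  0.85039006
  0.34767007]
```

```bash
python3 -m pendant '[[0,0,-0.4,0,0,0,-0.2],[0,0,-0.9,0,0,0,0],[0,0,-1.5,0,0,0,0.3],[0,0,-2.2,0,0,0,0.7],[0,0,-2.2,0,0,0,1],[0,0,-2.2,0,0,0,1],[0,0,-2.2,0,0,0,1],[0,0,-2.2,0,0,0,1],[0,0,-2.2,0,0,0,1],[0,0,-2.2,0,0,0,1]]'; python3 -c "
from h import *
print(manip.get_obs()['joint_pos']); print(rows([.479,-.058,.16],down(3.0)))"
```

```text
clock: 7.65
position: [0.4943, 0.2494, 0.2458]
ee_rot: [0.045, 0.981, 0.072, 0.177]
ft_force: [-0.3, -0.5, -0.6]
grip_width: 0.998
grasp_force: 0.0
[ 0.85539556 -0.11502888 -1.35069344  1.92103016 -0.06109226  0.86754924
  0.99514456]
(array([ 0.177, -6.347,  0.718]), array([1.208, 2.467, 0.359]))
```

```bash
python3 -m pendant '[[0.18,-6.35,0.72,1.21,2.47,0.36,1],[0.18,-6.35,0.72,1.21,2.47,0.36,1],[0.18,-6.35,0.72,1.21,2.47,0.36,1],[0.18,-6.35,0.72,1.21,2.47,0.36,1],[0.18,-6.35,0.72,1.21,2.47,0.36,1],[0.18,-6.35,0.72,1.21,2.47,0.36,1],[0.18,-6.35,0.72,1.21,2.47,0.36,1],[0.18,-6.35,0.72,1.21,2.47,0.36,1],[0.18,-6.35,0.72,1.21,2.47,0.36,1],[0.18,-6.35,0.72,1.21,2.47,0.36,1]]'; python3 v.py 2 "{'top':(240,140,120),'side':(245,115,160)}"
python3 -c "
from h import *
print(manip.get_obs()['joint_pos']);  print(rows([.479,-.058,.043],down(3.0)))
for th in('end_frame_center','end_frame_ear','end_frame_stud','keeper_knob'):
  for n in('side','top'):
    for x in manip.tip_of(th,n)[:3]:
      z={'end_frame_center':.028,'end_frame_ear':.014,'end_frame_stud':.05,'keeper_knob':.12}[th]
      print(th,n,np.round(x['pixel']),round(x['p'],2),onz(n,[x['pixel']],z)[0], onplate(n,x['pixel'],38.5) if 'kee' in th else '')"
```

```text
clock: 8.9
position: [0.4792, -0.0574, 0.1605]
ee_rot: [0.07, 0.998, -0.001, 0.0]
ft_force: [-0.7, -0.4, -0.7]
grip_width: 0.997
grasp_force: 0.0
[ 1.15794692  0.31461527 -1.26896064  1.88826142  0.32707643  1.17597583
  1.20382346]
(array([ 4.000e-03, -2.000e-03,  2.349e+00]), array([-0.007,  0.006,  0.004]))
end_frame_center side [314. 220.] 0.88 [ 0.481543  -0.0654984  0.028    ] 
end_frame_center side [228. 291.] 0.83 [ 0.18477317 -0.32723568  0.028     ] 
end_frame_center side [208. 174.] 0.72 [0.16982519 0.29342642 0.028     ] 
end_frame_center top [409. 310.] 0.74 [ 0.18140838 -0.31794349  0.028     ] 
end_frame_center top [325. 213.] 0.7 [ 0.4640831  -0.06827872  0.028     ] 
end_frame_center top [199. 314.] 0.69 [0.15917997 0.29507465 0.028     ] 
end_frame_ear side [220. 277.] 0.83 [ 0.16975493 -0.25345529  0.014     ] 
end_frame_ear side [335. 218.] 0.73 [ 0.55340436 -0.04998798  0.014     ] 
end_frame_ear side [191. 185.] 0.69 [0.10369847 0.25216228 0.014     ] 
end_frame_ear top [386. 315.] 0.74 [ 0.16657071 -0.24963763  0.014     ] 
end_frame_ear top [211. 336.] 0.55 [0.09661325 0.26152615 0.014     ] 
end_frame_stud side [213. 161.] 0.85 [0.19299107 0.34478857 0.05      ] 
end_frame_stud side [233. 293.] 0.75 [ 0.19611081 -0.3625649   0.05      ] 
end_frame_stud side [300. 213.] 0.64 [ 0.43776119 -0.05069157  0.05      ] 
end_frame_stud top [184. 302.] 0.84 [0.19473754 0.33514192 0.05      ] 
end_frame_stud top [426. 310.] 0.67 [ 0.18413542 -0.3619659   0.05      ] 
end_frame_stud top [320. 223.] 0.47 [ 0.43093967 -0.05137736  0.05      ] 
keeper_knob top [400. 199.] 0.66 [ 0.49561968 -0.27677835  0.12      ] [-113.87191542 -476.25367016   38.5       ]
keeper_knob top [212. 186.] 0.55 [0.52326325 0.25332698 0.12      ] [90.77248286 27.48830733 38.5       ]
```

View pics/v2.png

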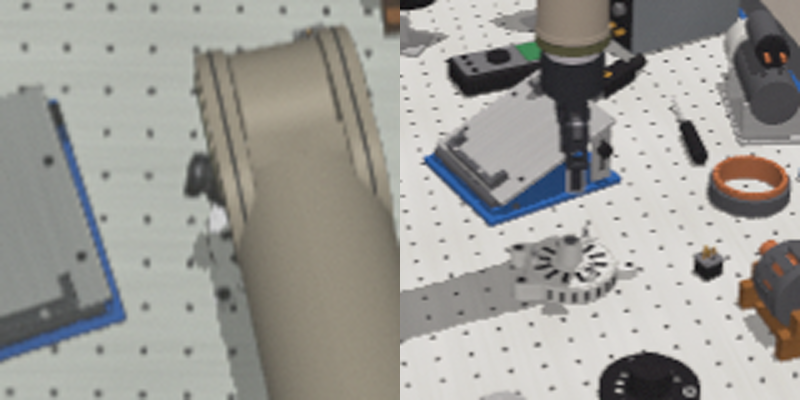

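The side crop shows the boss top at (571,240), right below the fingertips at (575,188), and the keeper is off the frame's place. I check the boss position from this view, then descend.

```bash
python3 -c "
from h import *
print(onz('side',[[245+171*.4-.3,115+240*.4-.3]],.056), proj('side',[[.479,-.058,.056]]))"
```

```text
[[ 0.47952993 -0.0552872   0.056     ]] [[313.12953108 211.20548752]]
```

```bash
python3 -m pendant '[[0,0,0.8,0,0,0,1],[0,0,1.5,0,0,0,1],[0,0,2.0,0,0,0,1],[0,0,2.33,0,0,0,1],[0,0,2.33,0,0,0,0],[0,0,2.33,0,0,0,-0.4],[0,0,2.33,0,0,0,-0.6],[0,0,2.33,0,0,0,-0.8],[0,0,2.33,0,0,0,-0.8],[0,0,2.33,0,0,0,-0.8]]' 80; python3 -c "
from h import *
print(manip.get_obs()['joint_pos'],tool()[0]);"
```

```text
clock: 10.65
position: [0.48, -0.0581, 0.0452]
ee_rot: [0.071, 0.997, -0.001, 0.001]
ft_force: [-2.8, 1.8, 10.0]
grip_width: 0.35
grasp_force: 78.2
[ 0.98409114  0.48661831 -1.10392241  1.99032748  0.52707135  0.98400597
  1.04973607] [ 0.48002608 -0.05809366  0.04517206]
```

```bash
python3 -m pendant '[[0,0,-0.5,0,0,0,-0.8],[0,0,-1.2,0,0,0,-0.8],[0,0,-2.2,0,0,0,-0.8],[0,0,-3.2,0,0,0,-0.8],[0,0,-4.2,0,0,0,-0.8],[0,0,-4.2,0,0,0,-0.8],[0,0,-4.2,0,0,0,-0.8],[0,0,-4.2,0,0,0,-0.8],[0,0,-4.2,0,0,0,-0.8],[0,0,-4.2,0,0,0,-0.8]]'; python3 -c "
from h import *
print(manip.get_obs()['joint_pos']); print(rows(*plt(8,0,100,np.pi)))"
```

```text
clock: 11.9
position: [0.4788, -0.058, 0.2533]
ee_rot: [0.071, 0.997, -0.0, -0.0]
ft_force: [0.3, -0.5, -3.6]
grip_width: 0.347
grasp_force: 80.4
[ 1.28926344  0.19487687 -1.36342467  1.76385919  0.19610889  1.34174061
  1.31383991]
(array([1.563, 4.824, 1.877]), array([-0.656, -2.7  , -3.363]))
```

```bash
python3 -m pendant '[[0.3,1.2,0.1,-0.1,-0.5,-0.6,-0.8],[0.6,2.3,0.4,-0.2,-1.2,-1.4,-0.8],[1.0,3.4,0.8,-0.4,-1.9,-2.2,-0.8],[1.3,4.3,1.3,-0.6,-2.5,-3,-0.8],[1.56,4.82,1.88,-0.66,-2.7,-3.36,-0.8],[1.56,4.82,1.88,-0.66,-2.7,-3.36,-0.8],[1.56,4.82,1.88,-0.66,-2.7,-3.36,-0.8],[1.56,4.82,1.88,-0.66,-2.7,-3.36,-0.8],[1.56,4.82,1.88,-0.66,-2.7,-3.36,-0.8],[1.56,4.82,1.88,-0.66,-2.7,-3.36,-0.8]]'; python3 -c "
from h import *
p,r=tool(); print(PR.inv().apply(p-PT)*1000,manip.get_obs()['joint_pos']); print(rows(*plt(8,0,100,np.pi)));print(rows(*plt(8,0,52,np.pi)))"; python3 v.py 3 "{'top':(180,150,110),'side':(245,90,110)}"
```

```text
clock: 13.15
position: [0.4363, 0.1908, 0.1598]
ee_rot: [-0.162, 0.968, 0.032, 0.189]
ft_force: [0.8, -0.5, -5.6]
grip_width: 0.344
grasp_force: 80.6
[  8.61287619  -1.17766458 100.19415316] [ 0.91958697 -0.41064925 -1.24216693  2.20029181 -0.56257401  0.74906738
  1.88490028]
(array([0.012, 0.024, 0.004]), array([-0.004,  0.006, -0.013]))
(array([0.013, 0.024, 0.964]), array([-0.004,  0.006, -0.013]))
```

View pics/v3.png

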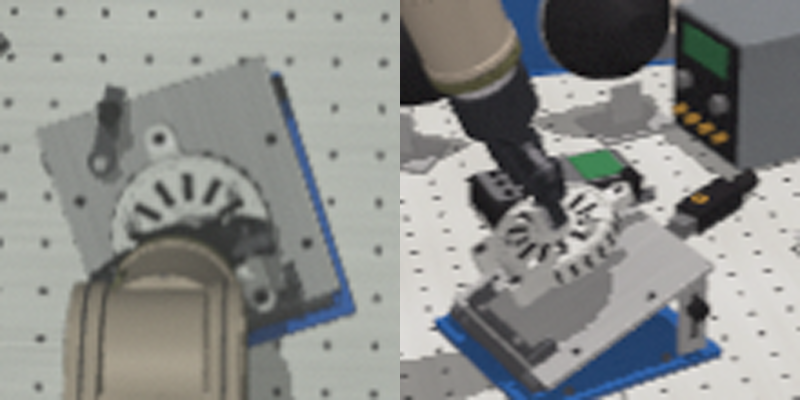

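The frame is held square above the slope, feet towards the ledge. The keeper has swung clear, from its pivot at (100,165) to its end at (115,92).

```bash
python3 -m pendant '[[0.01,0.02,0.3,0,0,0,-0.8],[0.01,0.02,0.6,0,0,0,-0.8],[0.01,0.02,0.8,0,0,0,-0.8],[0.01,0.02,0.9,0,0,0,-0.8],[0.01,0.02,1.0,0,0,0,-0.8],[0.01,0.02,1.05,0,0,0,-0.8],[0.01,0.02,1.05,0,0,0,-0.8],[0.01,0.02,1.05,0,0,0,-0.8],[0.01,0.02,1.05,0,0,0,-0.8],[0.01,0.02,1.05,0,0,0,-0.8]]'; cat > p.py <<'E'
from h import *
o=manip.get_obs();p,r=tool(); print(PR.inv().apply(p-PT)*1000,'F plate',PR.inv().apply(o['ft_force']),'M',o['torque'],'j',np.round(o['joint_pos'],2))
E
python3 p.py
```

```text
clock: 14.5
position: [0.4539, 0.1983, 0.1108]
ee_rot: [-0.163, 0.968, 0.031, 0.189]
ft_force: [-0.4, -0.2, -4.2]
grip_width: 0.35
grasp_force: 81.2
[ 7.99174112  0.14686521 47.615949  ] F plate [-1.9253308  -0.03100428 -3.74300464] M [-0.29233483  0.71151276  0.0391225 ] j [ 0.96 -0.02 -1.47  2.21  0.09  0.56  1.33]
```

```bash
python3 -m pendant '[[0,0,0.03,0,0,0,-0.8],[0,0,0.05,0,0,0,-0.8],[0.04,0,0.05,0,0,0,-0.8],[0.08,0,0.05,0,0,0,-0.8],[0.12,0,0.05,0,0,0,-0.8],[0.16,0,0.05,0,0,0,-0.8],[0.2,0,0.05,0,0,0,-0.8],[0.2,0,0.05,0,0,0,-0.8],[0.2,0,0.05,0,0,0,-0.8],[0.2,0,0.05,0,0,0,-0.8]]'; python3 p.py
```

```text
clock: 15.75
position: [0.4488, 0.1971, 0.1072]
ee_rot: [-0.163, 0.967, 0.032, 0.192]
ft_force: [-1.8, -1.8, 13.2]
grip_width: 0.348
grasp_force: 83.0
[ 1.77281315  0.64622147 46.20643909] F plate [ 2.82403303 -1.1353026  13.08177963] M [ 0.2047747  -0.16827747  0.08590267] j [ 0.94 -0.06 -1.43  2.23  0.01  0.54  1.39]
```

```bash
python3 -m pendant '[[0.04,0,0,0,0,0,-0.8],[0.08,0,0,0,0,0,-0.8],[0.12,0,0,0,0,0,-0.8],[0.16,0,0,0,0,0,-0.8],[0.2,0,0,0,0,0,-0.8],[0.22,0,0,0,0,0,-0.8],[0.22,0,0,0,0,0,-0.8],[0.22,0,0,0,0,0,-0.8],[0.22,0,0,0,0,0,-0.8],[0.22,0,0,0,0,0,-0.8]]'; python3 p.py
```

```text
clock: 17.0
position: [0.4454, 0.1964, 0.108]
ee_rot: [-0.163, 0.966, 0.034, 0.199]
ft_force: [20.4, 5.3, 15.7]
grip_width: 0.349
grasp_force: 82.4
[-1.0809947   1.06248681 48.22224907] F plate [25.38076087 -1.69994131  6.70999929] M [ 1.31810468 -4.81974759  0.18219275] j [ 0.88 -0.11 -1.36  2.25 -0.09  0.52  1.47]
```

```bash
python3 -m pendant '[[-0.08,0,0,0,0,0,-0.8],[-0.14,0,0,0,0,0,-0.8],[-0.16,0,0,0,0,0,-0.8],[-0.16,0,0,0,0,0,-0.8],[-0.16,0,0,0,0,0,-0.4],[-0.16,0,0,0,0,0,0.2],[-0.16,0,0,0,0,0,0.7],[-0.16,0,0,0,0,0,1],[-0.16,0,0,0,0,0,1],[-0.16,0,0,0,0,0,1]]'; python3 p.py;  python3 v.py 4 "{'top':(180,150,110),'side':(245,120,100)}"; python3 -c "
from h import *
for th,h in(('end_frame_center',28),('end_frame_ear',14),('end_frame_stud',50)):
  for n in('side','top'):
    for x in manip.tip_of(th,n)[:3]: print(th,n,np.round(x['pixel']),round(x['p'],2),onplate(n,x['pixel'],h))"
```

```text
clock: 18.25
position: [0.4431, 0.1949, 0.1034]
ee_rot: [-0.163, 0.968, 0.032, 0.188]
ft_force: [0.1, 0.7, -0.9]
grip_width: 0.997
grasp_force: 0.0
[-5.26207941  0.41687423 44.96013268] F plate [-0.02873466  0.58891669 -0.97737419] M [-0.10886341  0.34635977  0.01167947] j [ 0.91 -0.07 -1.4   2.24 -0.01  0.53  1.41]
end_frame_center side [227. 288.] 0.84 [-420.09320723 -299.54068794   28.        ]
end_frame_center side [205. 172.] 0.73 [-244.44549749  249.16880558   28.        ]
end_frame_center side [288. 164.] 0.67 [-7.49471184 -0.44624574 28.        ]
end_frame_center top [234. 215.] 0.97 [-8.49998741 -1.26109196 28.        ]
end_frame_center top [412. 311.] 0.94 [-480.41885159 -424.60813247   28.        ]
end_frame_center top [194. 312.] 0.57 [-253.12747108  208.5123282    28.        ]
end_frame_ear side [306. 155.] 0.88 [66.74840266 -1.31870676 14.        ]
end_frame_ear side [190. 182.] 0.77 [-311.13003463  270.61960854   14.        ]
end_frame_ear side [218. 274.] 0.58 [-420.93287863 -217.74555829   14.        ]
end_frame_ear top [225. 182.] 0.89 [86.0266245  -4.91116581 14.        ]
end_frame_ear top [384. 318.] 0.75 [-476.22838872 -333.54006728   14.        ]
end_frame_ear top [213. 334.] 0.62 [-348.02289955  186.18908597   14.        ]
end_frame_stud side [216. 162.] 0.8 [-191.95547743  233.12623867   50.        ]
end_frame_stud side [278. 168.] 0.72 [-48.06409268  -9.52766254  50.        ]
end_frame_stud side [235. 293.] 0.71 [-408.67605246 -358.57906881   50.        ]
end_frame_stud top [237. 226.] 0.93 [-36.66852491  -1.83481214  50.        ]
end_frame_stud top [187. 302.] 0.71 [-207.32072246  212.83937984   50.        ]
```

View pics/v4.png

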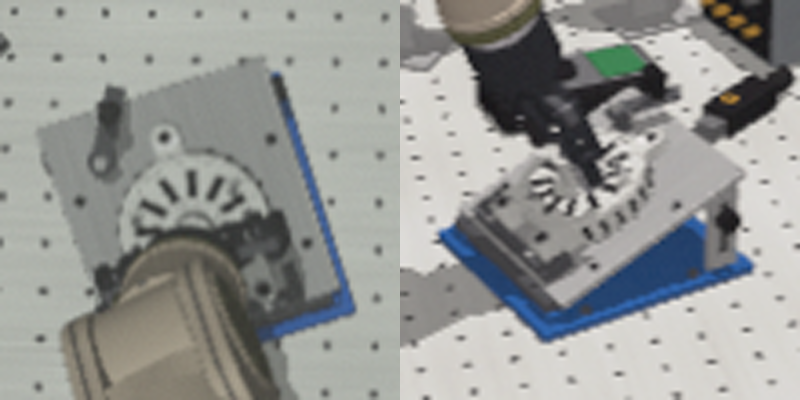

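The frame is down on the slope and released: ear at (165,137) in the left panel, feet by the ledge. The keeper still points uphill. Retracting and measuring keeper and frame.

```bash
python3 -m pendant '[[0,0,-0.3,0,0,0,1],[0,0,-0.7,0,0,0,1],[0,0,-1.2,0,0,0,1],[-0.4,0,-1.5,0,0,0,0.4],[-1.2,0,-1.5,0,0,0,0.4],[-2.2,0.2,-1.5,0,0,0,0.4],[-2.2,0.4,-1.5,0,0,0,0.4],[-2.2,0.6,-1.5,0,0,0,0.4],[-2.2,0.6,-1.5,0,0,0,0.4],[-2.2,0.6,-1.5,0,0,0,0.4]]'; python3 p.py;  python3 v.py 5 "{'top':(185,160,100),'side':(250,125,90)}"; python3 -c "
from h import *
s=.275
c=lambda a:[180+a[0]*s-.36,150+a[1]*s-.36]
a,b=onplate('top',c((97,162)),25),onplate('top',c((116,90)),22); print('keeper',a,b,np.arctan2(b[0]-a[0],-(b[1]-a[1])))
for th,h in(('end_frame_center',28),('end_frame_ear',14),('end_frame_stud',50),('keeper_knob',38.5)):
  for n in('side','top'):
    for x in manip.tip_of(th,n)[:3]:
      q=onplate(n,x['pixel'],h)
      if abs(q).max()<130: print(th,n,np.round(x['pixel']),round(x['p'],2),q)"
```

```text
clock: 19.9
position: [0.5031, 0.2469, 0.214]
ee_rot: [-0.163, 0.968, 0.031, 0.188]
ft_force: [-0.9, -0.3, 0.3]
grip_width: 0.699
grasp_force: 0.0
[104.51349284  29.92537689 119.90991656] F plate [-0.74914778 -0.02384961  0.60246017] M [-0.14612644  0.36987967 -0.0427937 ] j [ 0.81  0.06 -1.4   1.95  0.2   0.82  1.22]
keeper [71.59743999 53.84567312 25.        ] [120.18362932  21.62523436  22.        ] 0.9852250397286562
end_frame_center top [234. 218.] 0.9 [-18.43825299   3.34406766  28.        ]
end_frame_ear side [307. 153.] 0.76 [74.62643152  5.1568736  14.        ]
end_frame_ear top [226. 185.] 0.92 [76.94325302 -4.80029924 14.        ]
end_frame_stud side [277. 167.] 0.66 [-48.06473448  -3.09667613  50.        ]
keeper_knob top [212. 186.] 0.38 [89.59763894 29.37043384 38.5       ]
```

View pics/v5.png

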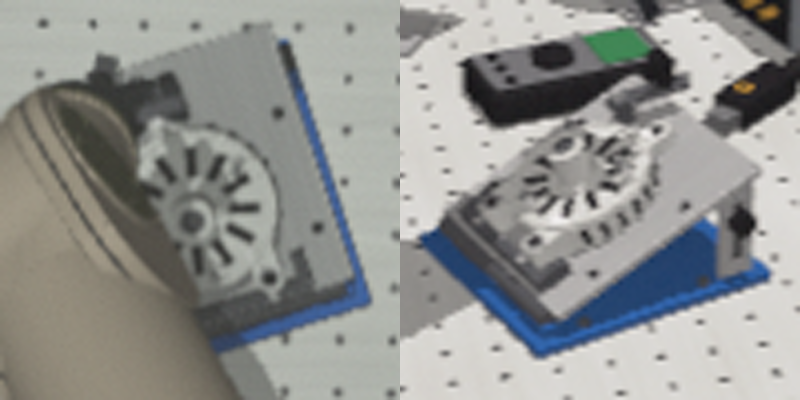

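```bash
python3 -c "
from h import *
from scipy.optimize import least_squares
t=lambda x,y:('top',[185+x/4-.4,160+y/4-.4]); s=lambda x,y:('side',[250+(x-400)*.225-.4,125+y*.225-.4])
obs=[(t(195,218),[0,0,56]),(t(270,277),[-65,-35,24]),(('top',[180+166*.275-.4,150+137*.275-.4]),[75,0,14]),(s(570,143),[0,0,56]),(s(657,130),[75,0,14]),(s(537,242),[-65,-35,24])]
for (n,px),m in obs: print(n,m,onplate(n,px,m[2])-m)
def f(q):
  return np.concatenate([proj(n,PT+PR.apply((R.from_euler('Z',q[2]).apply(m)+[q[0],q[1],0])/1000))[0]-px for (n,px),m in obs])
r=least_squares(f,[0,0,0]);print(r.x,np.round(r.fun,1))
# same check for ledge inner corners top of ends from ov1: 
"
python3 d.py .4638 .2016 .0637 .334 1.1 pics/ov5.png
python3 - <<'E'
from h import *
# depth height of ear / disc relative to plate
for n in('top','side'):
    d=np.load(f'{n}5.npy')
    for m in([75,0,14],[-65,-35,24],[-65,35,24],[-30,-45,24],[40,-20,24],[40,40,24],[-40,-75,0],[20,-80,0]):
        px=proj(n,PT+PR.apply(np.array([m[0]-5,m[1],m[2]])/1000.))[0]; u,v=np.round(px).astype(int)
        tt,dd=ray(n,[[u,v]]); print(n,m,np.round(PR.inv().apply(tt+dd[0]*np.median(d[v-1:v+2,u-1:u+2])-PT)*1000,1))
E
```

```text
top [0, 0, 56] [-8.58159885e-01 -3.52052626e+00  4.97379915e-14]
top [-65, -35, 24] [-9.49572033e-01 -1.77915987e+00  2.13162821e-14]
top [75, 0, 14] [-2.88229368e+00 -2.09898102e+00  1.24344979e-14]
side [0, 0, 56] [3.81526397e+00 3.01216367e-02 4.97379915e-14]
side [75, 0, 14] [-9.62528726e-01  2.06321360e+00  1.24344979e-14]
side [-65, -35, 24] [ 6.17620538e-01 -9.89747994e-01  2.13162821e-14]
[-0.69580963 -2.02792861  0.00500313] [-0.5  0.1  0.1 -0.2 -0.4 -0.7 -0.7  1.   0.6  0.4 -0.1  0.4]
top [75, 0, 14] [ 99.8 -23.6 212.1]
top [-65, -35, 24] [-68.6 -35.6  26.3]
top [-65, 35, 24] [ 56.2 -36.5 529.8]
top [-30, -45, 24] [-34.5 -44.   23.2]
top [40, -20, 24] [ 35.7 -19.4  24.2]
top [40, 40, 24] [110.8 -22.5 459.5]
top [-40, -75, 0] [-43.9 -74.5   1.2]
top [20, -80, 0] [ 14.1 -78.2  -1.2]
side [75, 0, 14] [69.5 -2.1 14.3]
side [-65, -35, 24] [-70.1 -35.   23.4]
side [-65, 35, 24] [-69.9  40.7  20.5]
side [-30, -45, 24] [-33.6 -46.6  25.3]
side [40, -20, 24] [ 33.8 -22.3  24.7]
side [40, 40, 24] [32.6 37.8 25.3]
side [-40, -75, 0] [-46.7 -79.6   3.1]
side [20, -80, 0] [ 16.6 -79.9   0.1]
```

The frame lies flat (depth 24 mm on the disc, 14 on the ear). Its fitted x matches the contact point, so my plate origin is about 4 mm too low on the slope. I shift it and go back for the knob.

```bash
sed -i 's/^PT=.*; PR=/PT=np.array([.4673,.2028,.0652]); PR=/' h.py; python3 p.py; python3 -c "
from h import *
for th,z in ((1.2,85),(1.2,43)): print(th,z,rows(*plt(68+42*np.sin(th),50-42*np.cos(th),z,np.pi/2+th)))"
```

```text
[100.82923796  30.30896227 120.05360322] F plate [0.40330309 0.09266554 0.22737671] M [-0.02767417  0.33952962 -0.03911924] j [ 0.81  0.06 -1.4   1.95  0.2   0.82  1.21]
1.2 85 (array([-0.126,  0.09 ,  0.701]), array([-0.003,  0.005,  2.651]))
1.2 43 (array([-0.125,  0.09 ,  1.541]), array([-0.003,  0.005,  2.651]))
```

```bash
python3 -m pendant '[[-0.12,0.09,0.2,0,0,1.3,0.4],[-0.12,0.09,0.4,0,0,2.65,0.4],[-0.12,0.09,0.4,0,0,2.65,0.4],[-0.12,0.09,0.8,0,0,2.65,0.4],[-0.12,0.09,1.2,0,0,2.65,0.4],[-0.12,0.09,1.53,0,0,2.65,0.4],[-0.12,0.09,1.53,0,0,2.65,-0.3],[-0.12,0.09,1.53,0,0,2.65,-0.8],[-0.12,0.09,1.53,0,0,2.65,-0.8],[-0.12,0.09,1.53,0,0,2.65,-0.8]]' 20; python3 p.py; python3 -c "
from h import *
for th in (.9,.6,.3,0,-.15): print(th,rows(*plt(68+42*np.sin(th),50-42*np.cos(th),43,np.pi/2+th)))"
```

```text
clock: 21.65
position: [0.5346, 0.2626, 0.1467]
ee_rot: [0.018, 0.981, 0.065, 0.18]
ft_force: [-4.0, -3.9, 8.5]
grip_width: 0.179
grasp_force: 20.9
[107.65443586  34.44275418  44.40707716] F plate [-1.48494297 -2.37140758  9.77798788] M [-0.66339825  0.45014251 -0.23180599] j [ 0.46  0.3  -1.15  1.95  0.57  0.76  0.55]
0.9 (array([ 0.05 , -0.246,  0.028]), array([-0.003,  0.018,  2.153]))
0.6 (array([ 0.159, -0.472,  0.028]), array([-0.   ,  0.018,  4.302]))
0.3 (array([ 0.33 , -0.655,  0.028]), array([3.000e-03, 1.900e-02, 6.451e+00]))
0 (array([ 0.548, -0.78 ,  0.027]), array([6.000e-03, 1.900e-02, 8.599e+00]))
-0.15 (array([ 0.669, -0.817,  0.027]), array([7.000e-03, 1.800e-02, 9.673e+00]))
```

```bash
python3 -m pendant '[[0.01,-0.12,0,0,0,1.1,-0.6],[0.05,-0.24,0,0,0,2.15,-0.6],[0.1,-0.36,0,0,0,3.2,-0.6],[0.16,-0.47,0,0,0,4.3,-0.6],[0.24,-0.56,0,0,0,5.4,-0.6],[0.33,-0.65,0,0,0,6.45,-0.6],[0.44,-0.72,0,0,0,7.5,-0.6],[0.55,-0.78,0,0,0,8.6,-0.6],[0.65,-0.81,0,0,0,8.6,-0.6],[0.7,-0.83,0,0,0,8.6,-0.6]]'; python3 p.py
```

```text
clock: 22.9
position: [0.5061, 0.2258, 0.1322]
ee_rot: [0.568, 0.799, 0.161, 0.114]
ft_force: [30.5, 9.1, -4.0]
grip_width: 0.202
grasp_force: 14.4
[66.08700994  9.04954229 45.53903846] F plate [ 28.00809622  -1.35788959 -15.62184655] M [ 1.61876813 -5.18120711 -0.12289964] j [ 0.42  0.13 -1.    2.08  0.32  0.63 -0.44]
```

The keeper is at its stop (28 N reaction). Relax, open and retract.

```bash
python3 -m pendant '[[0,0.08,0,0,0,0,-0.6],[0,0.12,0,0,0,0,-0.4],[0,0.12,0,0,0,0,-0.2],[0,0.12,0,0,0,0,0],[0,0.12,0,0,0,0,0],[0,0.12,-0.4,0,0,0,0.2],[0,0.12,-0.9,0,0,0,0.5],[0,0.12,-1.5,0,0,0,1],[0,0.12,-2.2,0,0,0,1],[0,0.12,-2.2,0,0,0,1]]' ; python3 p.py; python3 -c "
from h import *
print(rows([.515,-.2957,.19],down(1.57)))"
```

```text
clock: 24.15
position: [0.4678, 0.2124, 0.2344]
ee_rot: [0.569, 0.799, 0.157, 0.113]
ft_force: [0.3, -0.1, -0.0]
grip_width: 0.995
grasp_force: 0.0
[ 66.7031054    8.92042127 155.52729075] F plate [ 0.21969784 -0.15860963 -0.12762214] M [-0.15493379  0.38484386 -0.0410154 ] j [ 0.53 -0.21 -0.97  2.03 -0.16  0.85 -0.04]
(array([-9.91 , -2.596, -0.075]), array([ 2.762, -0.446,  2.365]))
```

```bash
python3 -c "
from h import *
print(rows([.515,-.2957,.17],down(2.17)))"
```

```text
(array([-9.909, -2.747,  0.295]), array([ 2.766,  0.389, -1.878]))
```

```bash
python3 -m pendant '[[-9.91,-2.75,0.3,2.77,0.39,-1.88,1],[-9.91,-2.75,0.3,2.77,0.39,-1.88,1],[-9.91,-2.75,0.3,2.77,0.39,-1.88,1],[-9.91,-2.75,0.3,2.77,0.39,-1.88,1],[-9.91,-2.75,0.3,2.77,0.39,-1.88,1],[-9.91,-2.75,0.3,2.77,0.39,-1.88,1],[-9.91,-2.75,0.3,2.77,0.39,-1.88,1],[-9.91,-2.75,0.3,2.77,0.39,-1.88,1],[-9.91,-2.75,0.3,2.77,0.39,-1.88,1],[-9.91,-2.75,0.3,2.77,0.39,-1.88,1]]'; python3 p.py; python3 v.py 6 "{'top':(185,160,100),'side':(255,135,80)}"; python3 -c "
from h import *
print(rows([.515,-.2957,.17],down(2.17)));print(rows([.515,-.2957,.03],down(2.17)))"
```

```text
clock: 25.4
position: [0.5137, -0.2962, 0.1649]
ee_rot: [0.467, 0.884, -0.001, -0.004]
ft_force: [-0.1, 0.5, 0.1]
grip_width: 0.999
grasp_force: 0.0
[ -73.61162333 -486.60451762  137.3051816 ] F plate [0.06504506 0.48978889 0.076461  ] M [0.06630804 0.00338132 0.00542193] j [ 0.9   0.38 -0.56  1.62  0.21  1.21  0.89]
(array([-0.034, -0.014, -0.078]), array([-0.026, -0.034,  0.02 ]))
(array([-0.047, -0.004,  2.722]), array([-0.026, -0.034,  0.02 ]))
```

View pics/v6.png

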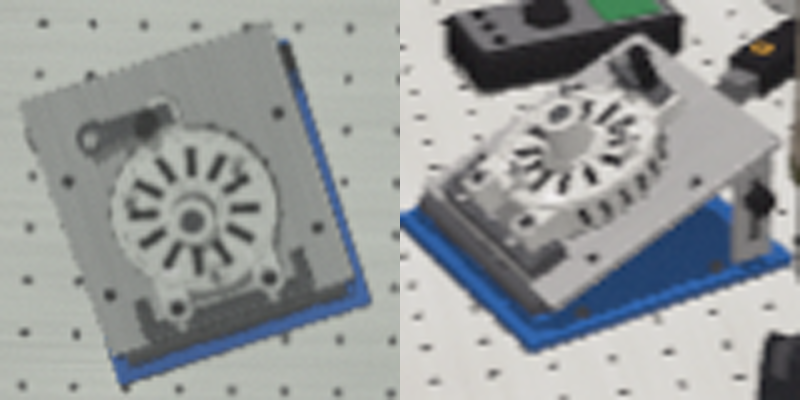

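The frame is home between the ledge ends, with feet at (178,308)/(270,277) and the boss top at (191,220). The keeper lies over the ear, knob at (148,124). Next I fit the frame's pose for mating and squeeze the cover.

```bash
cat > fr.py <<'E'
from h import *
from scipy.optimize import least_squares
t=lambda x,y:('top',[185+x/4-.4,160+y/4-.4]); s=lambda x,y:('side',[255+(x-400)*.2-.4,135+y*.2-.4])
obs=[(t(191,220),[0,0,56]),(t(178,308),[-65,35,24]),(t(270,277),[-65,-35,24]),(s(560,112),[0,0,56]),(s(478,180),[-65,35,24]),(s(527,222),[-65,-35,24])]
for n in('top','side'):
    for th,m in(('end_frame_center',[0,0,28]),('end_frame_stud',[-46,0,50])):
        for x in manip.tip_of(th,n):
            q=onplate(n,x['pixel'],m[2])
            if abs(q).max()<90: obs.append(((n,x['pixel']),m))
for (n,px),m in obs: print(n,m,np.round(onplate(n,px,m[2])-m,1))
# ear/disc outline by circle fit of bright pixels
def f(q,o):
  return np.concatenate([proj(n,PT+PR.apply((R.from_euler('Z',q[2]).apply(m)+[q[0],q[1],0])/1000))[0]-px for (n,px),m in o])
for sel in(obs,[o for o in obs if o[0][0]=='top'],[o for o in obs if o[0][0]=='side']):
    r=least_squares(f,[0,0,0],args=(sel,),loss='soft_l1');print(r.x,np.round(r.fun,1))
E
python3 fr.py
python3 -m pendant '[[-0.03,-0.01,0.7,-0.03,-0.03,0,1],[-0.04,-0.01,1.4,-0.03,-0.03,0,1],[-0.05,0,2.2,-0.03,-0.03,0,1],[-0.05,0,2.7,-0.03,-0.03,0,1],[-0.05,0,2.7,-0.03,-0.03,0,0.4],[-0.05,0,2.7,-0.03,-0.03,0,0.1],[-0.05,0,2.7,-0.03,-0.03,0,-0.2],[-0.05,0,2.7,-0.03,-0.03,0,-0.2],[-0.05,0,2.7,-0.03,-0.03,0,-0.2],[-0.05,0,2.7,-0.03,-0.03,0,-0.2]]' 20; python3 p.py
```

```text
top [0, 0, 56] [-5.3 -0.4  0. ]
top [-65, 35, 24] [-5.8 -1.4  0. ]
top [-65, -35, 24] [-4.9 -1.8  0. ]
side [0, 0, 56] [-3.8  3.   0. ]
side [-65, 35, 24] [-5.8 -0.8  0. ]
side [-65, -35, 24] [-4.3  0.6  0. ]
top [0, 0, 28] [-7.8 -4.9  0. ]
top [0, 0, 28] [-71.1   0.9   0. ]
top [-46, 0, 50] [-0.3  6.3  0. ]
side [0, 0, 28] [-2.9 -2.9  0. ]
side [-46, 0, 50] [-4.4  6.9  0. ]
[-5.52398373 -1.39772497 -0.00859816] [  0.4  -0.   -0.3  -0.1  -0.2   0.4   0.2   0.8   0.1  -0.1  -0.2   0.4
  -1.4  -0.4  -6.6 -21.3   3.1   0.9  -0.8   0.2   0.8   1.2]
[-6.28786547 -2.79883986 -0.02316457] [  0.9   0.1  -0.1  -0.1   0.1   0.7  -0.9  -0.3  -6.1 -21.2   3.4   1.1]
[-4.31088651e+00  1.46875816e+00  4.21675593e-03] [ 0.1  0.3  0.  -0.5 -0.1 -0.1 -0.9 -0.3  0.8  0.7]
clock: 26.95
position: [0.516, -0.298, 0.0334]
ee_rot: [0.467, 0.884, 0.0, 0.002]
ft_force: [0.0, 1.7, 7.9]
grip_width: 0.551
grasp_force: 21.4
[-121.46611131 -489.1297235    14.75617038] F plate [3.50920254 1.63590564 7.06844545] M [ 0.47326854  0.07159124 -0.03883634] j [ 0.86  0.53 -0.51  1.73  0.31  0.96  0.83]
```

```bash
python3 -m pendant '[[0,0,0,0,0,0,0.3],[0,0,0,0,0,0,0.7],[0,0,-0.1,0,0,1.3,0.9],[0,0,-0.1,0,0,2.6,0.9],[0,0,-0.1,0,0,3.9,0.9],[0,0,-0.1,0,0,5.2,0.9],[0,0,-0.1,0,0,6.5,0.9],[0,0,-0.1,0,0,7.8,0.9],[0,0,-0.1,0,0,9.1,0.9],[0,0,-0.1,0,0,10.4,0.9]]'
python3 - <<'E'
from h import *
from scipy.optimize import least_squares
for n in('top','side'):
    g=cv2.cvtColor(cv2.imread(f'pics/{n}0.png'),cv2.COLOR_BGR2GRAY).astype(float)
    pts=[]
    for k in range(3):
        a=np.pi+.597+k*2*np.pi/3; q=proj(n,[[.515+.046*np.cos(a),-.2957+.046*np.sin(a),.012]])[0]
        for it in range(4):
            v,u=np.mgrid[0:400,0:640]; w=np.clip(g-60,0,None)*(np.hypot(u-q[0],v-q[1])<3.2)
            if w.sum()==0: break
            q=np.array([(w*u).sum(),(w*v).sum()])/w.sum()
        pts.append(q)
    f=lambda s:np.concatenate([proj(n,[[s[0]+.046*np.cos(np.pi+s[2]+k*2*np.pi/3),s[1]+.046*np.sin(np.pi+s[2]+k*2*np.pi/3),.012]])[0]-pts[k] for k in range(3)])
    r=least_squares(f,[.515,-.296,.6],x_scale=[.1,.1,1]); print(n,np.round(pts,1).tolist(),r.x,np.round(r.fun,2))
E
```

```text
clock: 28.2
position: [0.5146, -0.298, 0.0365]
ee_rot: [0.937, 0.349, 0.0, 0.0]
ft_force: [0.7, 0.1, 0.8]
grip_width: 0.95
grasp_force: 0.0
top [[408.7, 211.1], [406.6, 185.3], [385.4, 199.5]] [ 0.51455893 -0.29518636  0.5964996 ] [ 0.12  0.04 -0.    0.02 -0.12 -0.06]
side [[333.6, 276.9], [360.4, 271.3], [336.4, 254.4]] [ 0.51495607 -0.2868383   0.63325721] [-0.27 -1.14 -0.81 -1.79  1.11  3.18]
```

```bash
python3 -m pendant '[[0,0,0.05,0,0,0.85,0.9],[0,0,0.05,0,0,0.85,0.4],[0,0,0.05,0,0,0.85,0.1],[0,0,0.05,0,0,0.85,-0.2],[0,0,0.05,0,0,0.85,-0.2],[0,0,0.05,0,0,0.85,-0.2],[0,0,0.05,0,0,0.85,-0.2],[0,0,-0.6,0,0,0.85,-0.2],[0,0,-1.6,0,0,0.85,-0.2],[0,0,-2.6,0,0,0.85,-0.2]]' 40; python3 p.py; python3 -c "
from h import *
_,r=tool(); print('yaw',r.as_euler('ZYX')); print(rows([.50,-.05,.28],down(.6+1.4)))"
```

```text
clock: 29.45
position: [0.5143, -0.2978, 0.1673]
ee_rot: [0.955, 0.296, -0.0, -0.0]
ft_force: [0.7, -0.1, -1.7]
grip_width: 0.539
grasp_force: 41.8
[ -72.7391008  -488.34734676  139.5463123 ] F plate [-0.0223014  -0.36072503 -1.80744713] M [-0.12558394 -0.05012605 -0.0386747 ] j [ 0.63  0.33 -0.23  1.64  0.08  1.19 -0.58]
yaw [ 5.99971356e-01  3.24434633e-04 -3.14122198e+00]
(array([ 2.562, -4.253, -2.253]), array([-4.0000e-03,  0.0000e+00, -1.0027e+01]))
```

```bash
python3 -m pendant '[[2.56,-4.25,-2.25,0,0,-10,-0.2],[2.56,-4.25,-2.25,0,0,-10,-0.2],[2.56,-4.25,-2.25,0,0,-10,-0.2],[2.56,-4.25,-2.25,0,0,-10,-0.2],[2.56,-4.25,-2.25,0,0,-10,-0.2],[2.56,-4.25,-2.25,0,0,-10,-0.2],[2.56,-4.25,-2.25,0,0,-10,-0.2],[2.56,-4.25,-2.25,0,0,-10,-0.2],[2.56,-4.25,-2.25,0,0,-10,-0.2],[2.56,-4.25,-2.25,0,0,-10,-0.2]]'; python3 p.py; python3 -c "
from h import *
print(rows(*plt(-5,0.2,110,2.098)))"
```

```text
clock: 30.7
position: [0.5004, -0.0503, 0.2787]
ee_rot: [0.543, 0.84, -0.0, 0.0]
ft_force: [0.2, -0.5, -2.9]
grip_width: 0.541
grasp_force: 41.9
[  32.02084133 -249.93527676  217.37607304] F plate [-1.08567242 -0.50012124 -2.69479569] M [-0.00560657 -0.00614805 -0.02404581] j [ 0.49  0.08 -0.5   1.7   0.04  1.37  0.4 ]
(array([4.973, 0.563, 2.267]), array([-2.642, -0.838, -3.098]))
```

```bash
python3 -m pendant '[[1.2,0.14,0.1,-0.6,-0.2,-0.7,-0.2],[2.4,0.28,0.4,-1.2,-0.4,-1.4,-0.2],[3.6,0.42,0.9,-1.9,-0.6,-2.2,-0.2],[4.6,0.52,1.6,-2.5,-0.8,-2.9,-0.2],[4.97,0.56,2.26,-2.64,-0.84,-3.1,-0.2],[4.97,0.56,2.26,-2.64,-0.84,-3.1,-0.2],[4.97,0.56,2.26,-2.64,-0.84,-3.1,-0.2],[4.97,0.56,2.26,-2.64,-0.84,-3.1,-0.2],[4.97,0.56,2.26,-2.64,-0.84,-3.1,-0.2],[4.97,0.56,2.26,-2.64,-0.84,-3.1,-0.2]]'; python3 p.py; python3 -c "
from h import *
for z in (110,82,60): print(rows(*plt(-5,0.2,z,2.098)))"; python3 v.py 7 "{'top':(185,160,100),'side':(250,110,100)}"
```

```text
clock: 31.95
position: [0.4238, 0.1876, 0.1662]
ee_rot: [0.34, 0.921, 0.121, 0.148]
ft_force: [0.9, -0.4, -2.1]
grip_width: 0.543
grasp_force: 42.1
[ -4.89948335  -0.14706626 110.89539601] F plate [-0.07685918 -0.63026209 -2.18442464] M [-0.16139578  0.571663   -0.00722361] j [ 0.3  -0.24 -0.77  2.23 -0.17  0.71  0.48]
(array([0.007, 0.002, 0.018]), array([0.004, 0.   , 0.012]))
(array([0.007, 0.001, 0.578]), array([0.004, 0.   , 0.012]))
(array([7.000e-03, 1.000e-03, 1.018e+00]), array([0.004, 0.   , 0.012]))
```

View pics/v7.png

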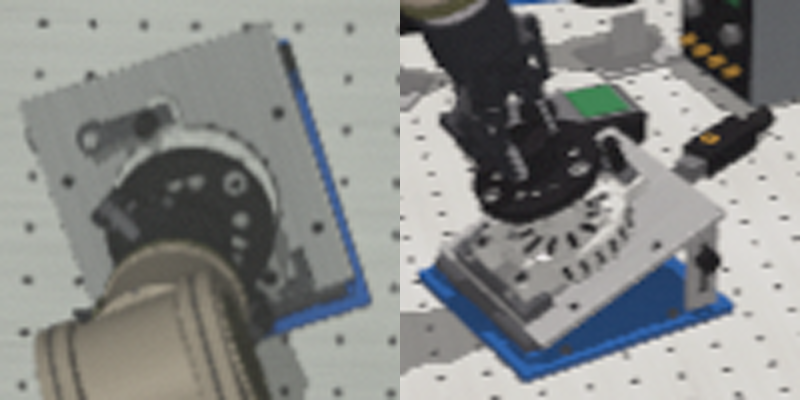

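The cover is held dome-up over the frame. Bushes show at (235,182) in the top crop and (577,168) in the side crop; I check them against the stud places.

```bash
python3 -c "
from h import *
print(onplate('top',[185+235/4-.4,160+182/4-.4],89), onplate('side',[250+177/4-.4,110+168/4-.4],89),'want (18,-39.8),(18,39.8),(-51,0)')"
```

```text
[ 17.22491566 -41.25675763  89.        ] [ 16.24722547 -37.3052767   89.        ] want (18,-39.8),(18,39.8),(-51,0)
```

```bash
python3 -m pendant '[[0.01,0,0.3,0,0,0,-0.2],[0.01,0,0.5,0,0,0,-0.2],[0.01,0,0.6,0,0,0,-0.2],[0.01,0,0.66,0,0,0,-0.2],[0.01,0,0.72,0,0,0,-0.2],[0.01,0,0.78,0,0,0,-0.2],[0.01,0,0.84,0,0,0,-0.2],[0.01,0,0.88,0,0,0,-0.2],[0.01,0,0.88,0,0,0,-0.2],[0.01,0,0.88,0,0,0,-0.2]]'; python3 p.py
```

```text
clock: 33.3
position: [0.4387, 0.1935, 0.125]
ee_rot: [0.34, 0.921, 0.121, 0.147]
ft_force: [0.1, 0.2, -1.9]
grip_width: 0.542
grasp_force: 42.2
[-5.4511667   0.57995887 66.71726176] F plate [-0.54504874  0.14066539 -1.85598174] M [-0.18183808  0.52021651  0.00872762] j [ 0.34 -0.11 -0.86  2.24 -0.02  0.59  0.35]
```

The studs are entering without force; continuing down to the pads.

```bash
python3 -m pendant '[[0,0,0.04,0,0,0,-0.2],[0,0,0.08,0,0,0,-0.2],[0,0,0.11,0,0,0,-0.2],[0,0,0.14,0,0,0,-0.2],[0,0,0.17,0,0,0,-0.2],[0,0,0.19,0,0,0,-0.2],[0,0,0.21,0,0,0,-0.2],[0,0,0.21,0,0,0,-0.2],[0,0,0.21,0,0,0,-0.2],[0,0,0.21,0,0,0,-0.2]]'; python3 p.py
```

```text
clock: 34.55
position: [0.4426, 0.1943, 0.1169]
ee_rot: [0.34, 0.921, 0.12, 0.148]
ft_force: [-33.6, -15.3, 48.4]
grip_width: 0.542
grasp_force: 50.7
[-4.83022553e+00  2.01791874e-02  5.76933799e+01] F plate [-15.91682443  -3.49120911  58.6717335 ] M [-1.97776098  3.57385539 -0.27233452] j [ 0.35 -0.08 -0.87  2.24  0.03  0.57  0.31]
```

```bash
python3 -m pendant '[[0,0,-0.03,0,0,0,-0.2],[0,0,-0.05,0,0,0,-0.2],[0,0,-0.05,0,0,0,0.1],[0,0,-0.05,0,0,0,0.4],[0,0,-0.05,0,0,0,0.4],[0,0,-0.05,0,0,0,0.4],[0,0,-0.4,0,0,0,0.4],[0,0,-1,0,0,0,0.4],[0,0,-1.6,0,0,0,0.4],[0,0,-1.6,0,0,0,0.4]]'; python3 p.py;python3 -c "
from h import *
print(rows([.45,-.15,.3],down(2.0)))"
```

```text
clock: 35.8
position: [0.4148, 0.1853, 0.1915]
ee_rot: [0.34, 0.921, 0.122, 0.149]
ft_force: [1.0, 0.5, -0.6]
grip_width: 0.699
grasp_force: 0.0
[ -3.99766964   0.62831225 137.79484739] F plate [ 0.7737165   0.1800193  -0.97671757] M [-0.10047923  0.3871854   0.03683404] j [ 0.3  -0.31 -0.75  2.22 -0.23  0.78  0.53]
(array([-5.364, -3.836, -2.584]), array([2.663, 0.867, 3.074]))
```

```bash
python3 -m pendant '[[-0.2,-0.1,-0.6,0,0,0,0.4],[-1,-0.7,-1.4,0.5,0.2,0.6,0.4],[-2.2,-1.5,-2,1,0.3,1.2,0.4],[-3.4,-2.4,-2.4,1.6,0.5,1.8,0.4],[-4.4,-3.2,-2.6,2.2,0.7,2.5,0.4],[-5.36,-3.84,-2.6,2.66,0.87,3.07,0.4],[-5.36,-3.84,-2.6,2.66,0.87,3.07,0.4],[-5.36,-3.84,-2.6,2.66,0.87,3.07,0.4],[-5.36,-3.84,-2.6,2.66,0.87,3.07,0.4],[-5.36,-3.84,-2.6,2.66,0.87,3.07,0.4]]'; python3 p.py; python3 v.py 8 "{'top':(185,160,100),'side':(255,130,85)}"
python3 - <<'E'
from h import *
for n in('top','side'):
    d=np.load(f'{n}8.npy'); o=[]
    for a in range(0,360,30):
        m=np.array([-5+50*np.cos(np.radians(a)),50*np.sin(np.radians(a)),38]); u,v=np.round(proj(n,PT+PR.apply(m/1000))[0]).astype(int)
        t,dd=ray(n,[[u,v]]); o.append(round((PR.inv().apply(t+dd[0]*np.median(d[v-1:v+2,u-1:u+2])-PT)*1000)[2],1))
    print(n,'disc top heights (want 38)',o)
E
```

```text
clock: 37.05
position: [0.4492, -0.1493, 0.2983]
ee_rot: [0.539, 0.842, -0.001, -0.002]
ft_force: [-0.7, 0.0, -0.5]
grip_width: 0.698
grasp_force: 0.0
[ -35.5502419  -326.68749433  265.81703971] F plate [-0.75641835  0.24056266 -0.19922671] M [ 0.03766077  0.02705958 -0.02269651] j [ 0.57 -0.01 -0.34  1.74 -0.    1.41  0.66]
top disc top heights (want 38) [np.float64(36.4), np.float64(36.2), np.float64(39.7), np.float64(37.2), np.float64(38.8), np.float64(39.8), np.float64(41.0), np.float64(40.3), np.float64(37.0), np.float64(36.3), np.float64(38.8), np.float64(37.9)]
side disc top heights (want 38) [np.float64(313.9), np.float64(332.9), np.float64(68.6), np.float64(67.4), np.float64(38.1), np.float64(38.4), np.float64(39.0), np.float64(40.6), np.float64(39.0), np.float64(39.2), np.float64(286.2), np.float64(299.7)]
```

View pics/v8.png

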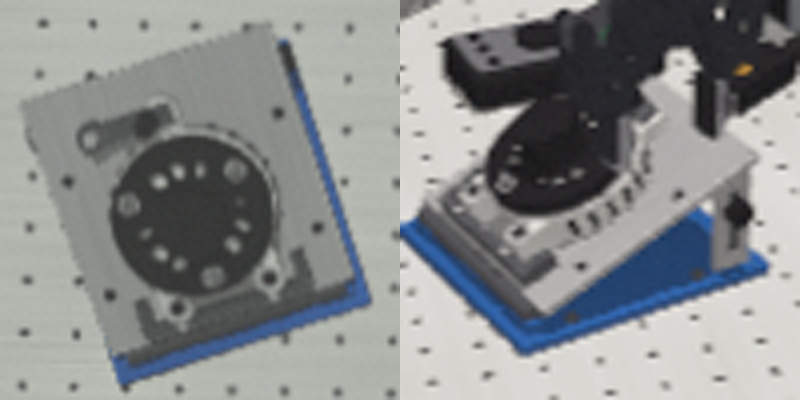

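The picture shows the cover concentric on the frame, with studs visible in bushes (128,205), (235,170) and (213,275), and the keeper over the ear. I check the disc's tilt with more depth pixels.

```bash
python3 - <<'E'
from h import *
def fitp(P,tol):
    m=np.ones(len(P),bool)
    for k in range(8):
        c=np.linalg.lstsq(np.c_[P[m,:2],np.ones(m.sum())],P[m,2],rcond=None)[0]; e=P[:,2]-np.c_[P[:,:2],np.ones(len(P))]@c; m=abs(e)<tol
    return np.round(c,4),m.sum(),round(e[m].std(),2)
for tag,r0,r1,h in(('8',30,55,38),('6',25,57,24),('0',0,85,0)):
    d=np.load(f'top{tag}.npy'); P=PR.inv().apply(cloud('top',d,np.ones((400,640),bool))-PT)*1000
    rr=np.hypot(P[:,0]+5,P[:,1]); P=P[(rr>r0)&(rr<r1)&(abs(P[:,2]-h)<6)]
    print(tag,'slope x,y, z0 :',fitp(P,4))
E
```

```text
8 slope x,y, z0 : (array([-5.50000e-03,  1.20000e-03,  3.79923e+01]), np.int64(572), np.float64(2.06))
6 slope x,y, z0 : (array([1.50000e-03, 1.00000e-02, 2.41412e+01]), np.int64(773), np.float64(2.08))
0 slope x,y, z0 : (array([ 0.0041, -0.0013, -0.0577]), np.int64(1978), np.float64(2.06))
```

The cover disc top is 38.0 mm above the plate and parallel to it within 0.01 rad, so it sits flush. Handing in.

```bash
python3 -c "
from workcell import manip
print(manip.hand_in())"
```

```text
the job is handed in; nothing more can be done
None
```

The job is handed in at about 37 s of the 72 s: the frame is home against the ledge under the keeper, the cover measures flush on the three studs, and the robot is clear; the hand-in reported no verdict.

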